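# Open the safety-capped bottle at the painter's bench

### The arm

A 6-joint arm with a two-finger parallel gripper is mounted at the origin on the work surface. World frame = base frame: x ahead of the robot, y to its left, z up, the work surface at z = 0. Lengths are in m, angles in rad, forces in N, time in s.
With the tool pointing down it reaches from about 0.35 to 0.725 m from the base axis. Payload 4.3 kg.
Tool frame: the origin (TCP) lies at the very end of the fingers, on their centre line; the grasp point (between the pads) lies 19 mm behind it; z points along the fingers, y is the direction in which the jaws open and shut (so a half turn about z gives the same grasp; the last joint's range is limited). The gripper opens to 85 mm and grips with 20 to 120 N. Pads are 22 mm wide; open, the fingers measure 114 mm over their backs; the gripper's body (76 mm by 85 mm) begins 54 mm behind the grasp point. The pads swing forward as they close: fully open they stand 13 mm farther back than shut.
Start: joints at [1.03, 0.377, 0.081, 1.274, 0, 1.46], TCP at [0.24, 0.522, 0.231] pointing down, gripper open.
Joint ranges: [-2.72, 2.72], [-0.84, 1.66], [-1.02, 1.22], [-1.77, 2.12], [-1.37, 1.28], [-3.14, 3.14]. Speed limits (rad/s): [2.57, 2.57, 3.14, 3.14, 3.14, 3.14].

### API

Orientations are given as a unit quaternion [x, y, z, w].
In Python, from cell import readout, camera, get_calibration, workorder gives the robot as it stands. The module is installed in compiled form; this text tells all that it offers.
- The arm moves only by the tool jog_arm, never from a script. Its argument "motion" is a list that holds one entry, the list of rows, each a list of 5 numbers: the shift along the tool's x, y, z in cm, then the turn about the tool's z in rad, then the opening, from -1 (shut) to 1 (fully open), so that 0 is half open. In form: [[[x, y, z, spin, gripper], ...]]. A call has exactly 5 rows; each row is the pose to reach, as a shift and turn from the pose commanded when the call began, along the tool's axes at that moment; what a row does not reach only later rows make up. A row lasts 1/8 s, in which the tool goes at most 62.5 mm and 10.7 degrees, less where a joint would pass 70% of its speed; a pose out of reach is approached as far as the arm can. A call with a gripper value outside its range is refused whole. The fingers move at their own pace and stop on an object; "newtons" is the grip in N (left out, the last holds). Time passes only in rows, so rows that repeat a pose let the fingers close, or fill a call up. It gives the time, the measured TCP pose, the force and the opening at its end, in the units of the state.
- readout.read_state(): the state, without advancing time (a new reading comes with each control period).
- camera(name): name is "scene" or "top" or "wrist"; returns the picture (420x560x3 uint8, red, green, blue); there is no depth.
- get_calibration(name): a dict with "mtx" (3x3 intrinsics, pixels), "view" (4x4, takes a point from world to camera coordinates); the wrist camera has in their place "mount" (4x4, takes a point from camera to tool coordinates, whose origin is the TCP and whose axes are the flange's). Camera axes: x right, y down, z forward; pixel columns grow to the right and rows downward; lengths in m; the calibration is good to about 2 mm. A picture is of the moment at which its call begins: read the wrist's pose just before it. get_calibration takes no time and is no camera call.
- workorder.job_done(): hands the job in, once; it reports no verdict.
The state is a dict: "time_s": time; "joints": joint angles; "joint_vel": joint speeds; "joint_torque": joint torques, N m; "tool_pos": TCP position; "orientation": TCP orientation; "contact_force": force on the tool from outside, world axes, zero at the start; "torque": the same for the moment, N m; "finger_gap": finger opening in m.
Only numpy, scipy, OpenCV 4.12 (cv2) and the standard library are available. Lean on these libraries where they do the work, as an engineer would, in place of code of your own. Each camera call takes 0.05 s, during which the arm holds its last target.

### The job

Take the square bottle out of the crate and seat it fully down in the square bottle holder on the bench, without knocking over any of the other containers in the crate. Then open it there: press its safety cap down, keep it pressed while you give it a quarter turn anticlockwise seen from above, and lift it off. Finish while still holding the cap in the gripper, upright and about a hand's breadth above the open bottle, which stays seated in the holder.

Things in the scene. Friction and masses are not known exactly. Their poses are not given: they have to be found in the camera images.
- bottle_mid (a point): Square white plastic bottle in the crate, upright, about 0.25 kg, 112 mm high with its locked black cap. Body 46 x 46 mm, 60 mm high, then a shoulder and a round 21 mm neck, bare from 70 to 82 mm. This point: centre of the body, 30 mm above its underside, on the common axis of bottle and cap; z up, x and y square to the flat sides (fits the holder any of four ways round).
- cap_mid (a point): Black eight-sided push-and-turn cap, 44 mm over flats, 30 mm high. This point: its centre, 67 mm above bottle_mid while locked. z up; x and y square to flats (there are flats every 45 degrees) and parallel to the bottle's x and y while locked. Locked, it cannot turn on the bottle and carries its weight: the bottle may be lifted by its cap.
- plunger (a joint): Spring plunger in the bottle's neck, under the cap: metres the cap is pressed down, 0 locked, hard stop 0.007, -0.003 with the cap off. Spring 6 N at 0, 12 N at 0.007. Pressed 0.005 or more, the cap turns anticlockwise seen from above (never clockwise); it lifts off freely once turned between 60 and 120 degrees.
- seat (a point): Bottle holder fixed to the bench: wooden block 66 mm square on a 120 mm base plate, with a square socket 50 mm wide and a flared metal lip. This point: centre of the socket's floor, 8 mm above the bench. Walls end 32 mm, the lip 44 mm above the floor (64 mm wide inside at its top). z up, x and y square to the socket walls. Holder and crate may stand on either side.
- crate: Fixed open wooden crate, 230 x 230 mm, 50 mm high, walls and floor 7 mm; origin under its centre, x and y along its sides. Square bottle, round bottle, jar and tin stand in its four quarters (which is where varies, about 100 mm apart), a flat salve tin, 42 mm across and 24 mm high, in the middle.
- round_bottle_mid (a point): Round white plastic bottle with a narrow round black cap, 48 mm diameter, 114 mm high, in the crate; the point is half-way up. Leave standing.
- jar_mid (a point): Round jar with lid, 54 mm diameter, 66 mm high, in the crate; the point is half-way up. Leave standing.
- tin_mid (a point): Metal tin 46 x 40 mm, 66 mm high with its small round stopper, in the crate; the point is half-way up. Leave standing.
Not all that is in view belongs to the job. Leave any green or yellow look-alike of the part that bears tin_mid alone.

How it is judged:
On the way, in this order (a step that is already met when the one before it is completed fails the run):
1. the bottle stands fully down in the holder with its cap still locked on (z of bottle_mid in the frame of seat between 0.025 and 0.035 m and horizontal distance between bottle_mid and seat below 0.006 m and angle between bottle_mid's own z axis and vertical below 0.1 rad and z of cap_mid in the frame of bottle_mid below 0.072 m and angle between the x axis of cap_mid and the x axis of bottle_mid, either way round below 0.3 rad), for 0.2 s.
2. the cap, pressed down, is turned past its lock while the bottle stays in the holder (z of bottle_mid in the frame of seat between 0.025 and 0.035 m and horizontal distance between bottle_mid and seat below 0.006 m and angle between bottle_mid's own z axis and vertical below 0.1 rad and z of cap_mid in the frame of bottle_mid below 0.0645 m and angle between the x axis of cap_mid and the x axis of bottle_mid, either way round above 0.45 rad), for 0.05 s.
At the end, for the whole second after the job is handed in: Bottle fully down in the holder (5 mm in height, 6 mm sideways, 0.1 rad); cap held still in the fingers, clear of the bottle, 40 to 200 mm above where it sat, within 40 mm of its axis and 0.3 rad of upright; round bottle, jar and tin upright within 0.3 rad (z of bottle_mid in the frame of seat between 0.025 and 0.035 m and horizontal distance between bottle_mid and seat below 0.006 m and angle between bottle_mid's own z axis and vertical below 0.1 rad and z of cap_mid in the frame of bottle_mid between 0.107 and 0.267 m and horizontal distance between cap_mid and bottle_mid below 0.04 m and angle between each of cap_mid, round_bottle_mid, jar_mid, tin_mid's own z axis and vertical below 0.3 rad and contact force between the fingers and cap above 1 N and contact force between cap and bottle below 0.1 N and linear speed of cap below 0.03 m/s); the arm keeps its last pose, push and grip.
It fails at once if another container in the crate is knocked over (angle between any of round_bottle_mid, jar_mid, tin_mid's own z axis and vertical above 0.6 rad).
It also fails if it takes over 51 s, if anything falls off the work surface, if the arm or the gripper's body presses on something with over 40 N, if the wrist force passes 120 N, or if a joint passes its speed limit or range.

## Working session

There is one attempt and no reset: what is moved stays moved. The work goes in short steps, Python scripts to look and compute and a tool call to move; the robot and the scene stay as the last step left them, time stands still between calls to the robot, and variables do not carry over. Pictures are saved under pics/ and viewed, and the job is handed in when it is done.

Besides the shell and the picture viewer there is one more tool, called after "Emit:" by a JSON object that holds its "fn" and its "kwargs". jog_arm: Moves the arm, as the interface text tells. Its arguments: {"type":"object","properties":{"motion":{"type":"array"},"newtons":{"type":"number"}},"required":["motion"]}

```bash
mkdir -p pics
python3 - <<'E'
from cell import readout, camera, get_calibration
import cv2, numpy as np
print(readout.read_state())
for n in ["scene","top","wrist"]:
    im=camera(n); cv2.imwrite(f"pics/{n}0.png",im[:,:,::-1]); 
    c=get_calibration(n); print(n,{k:np.round(np.array(v),4).tolist() for k,v in c.items()})
E
```

```text
{'time_s': 0.0, 'joints': array([ 1.02972436e+00,  3.78043120e-01,  7.96045579e-02,  1.27442087e+00,
       -2.95594121e-05,  1.46056069e+00]), 'joint_vel': array([ 0.00038204, -0.00120176,  0.00074996,  0.00027242,  0.00046383,
        0.00147377]), 'joint_torque': array([ 8.79891159e-04, -4.63602054e+01,  2.69877523e+01,  2.08732404e-02,
        2.48762062e-04, -1.29935196e-05]), 'tool_pos': array([0.23975628, 0.5218851 , 0.23036402]), 'orientation': array([ 2.13755819e-01,  9.76886578e-01, -9.82064122e-04, -3.16019843e-04]), 'contact_force': array([0.4082485 , 0.36799   , 0.23566264]), 'torque': array([-0.00291256,  0.05707267, -0.06098167]), 'finger_gap': 0.08570897840441884}
scene {'mtx': [[431.4937, 0.0, 276.6299], [0.0, 431.4937, 209.599], [0.0, 0.0, 1.0]], 'view': [[0.4535, 0.8913, -0.0025, -0.1529], [0.595, -0.3049, -0.7437, -0.2387], [-0.6636, 0.3358, -0.6685, 1.3956], [0.0, 0.0, 0.0, 1.0]]}
top {'mtx': [[444.2903, 0.0, 288.92], [0.0, 444.2903, 203.8282], [0.0, 0.0, 1.0]], 'view': [[0.1017, -0.9948, 0.0019, -0.1063], [-0.9723, -0.0998, -0.2113, 0.4805], [0.2104, 0.0196, -0.9774, 0.9147], [0.0, 0.0, 0.0, 1.0]]}
wrist {'mtx': [[318.4307, 0.0, 279.2881], [0.0, 318.4307, 208.5168], [0.0, 0.0, 1.0]], 'mount': [[0.0004, -0.9651, -0.262, 0.0666], [1.0, 0.0002, 0.0009, 0.0016], [-0.0008, -0.262, 0.9651, -0.1429], [0.0, 0.0, 0.0, 1.0]]}
```

View pics/scene0.png

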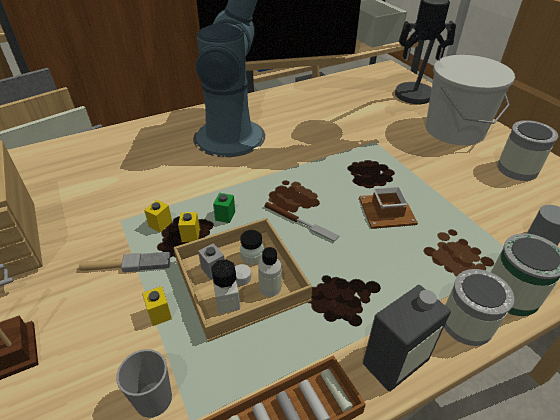

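View pics/top0.png

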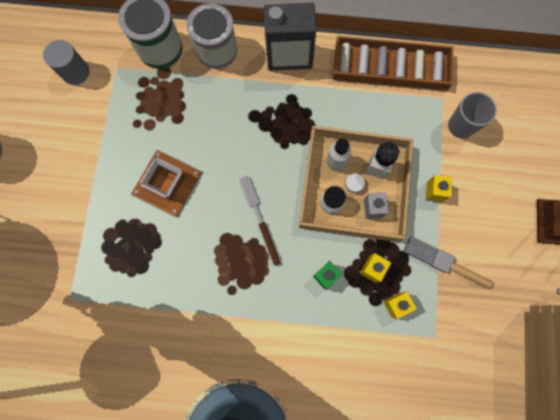

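View pics/wrist0.png

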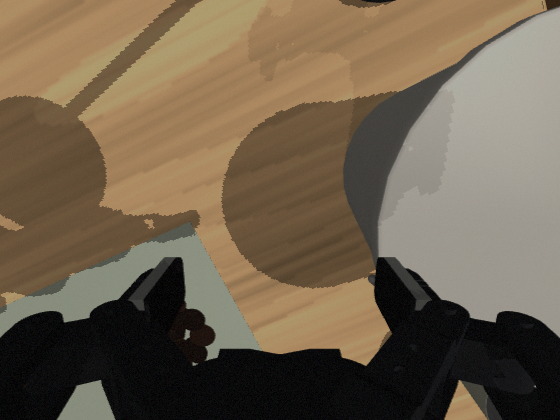

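The scene view shows the square bottle with its big black cap at about (225,285). In the top view its cap is at (385,155), with the holder at (162,180), the jar at (334,200), the round bottle at (341,150) and the tin at (377,204). I'll enlarge these areas for measuring.

Run:
```python
import cv2, numpy as np
t=cv2.imread("pics/top0.png"); s=cv2.imread("pics/scene0.png")
def crop(im,x,y,w,h,k): return cv2.resize(im[y:y+h,x:x+w],None,fx=k,fy=k,interpolation=cv2.INTER_NEAREST)
cv2.imwrite("pics/c_top.png",crop(t,295,120,130,125,5)[:600])
cv2.imwrite("pics/c_hold.png",crop(t,125,145,85,75,8))
cv2.imwrite("pics/c_sc.png",crop(s,170,215,150,120,5))
cv2.imwrite("pics/c_sch.png",crop(s,350,175,75,60,8))
```

```text
(no output)
```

View pics/c_top.png

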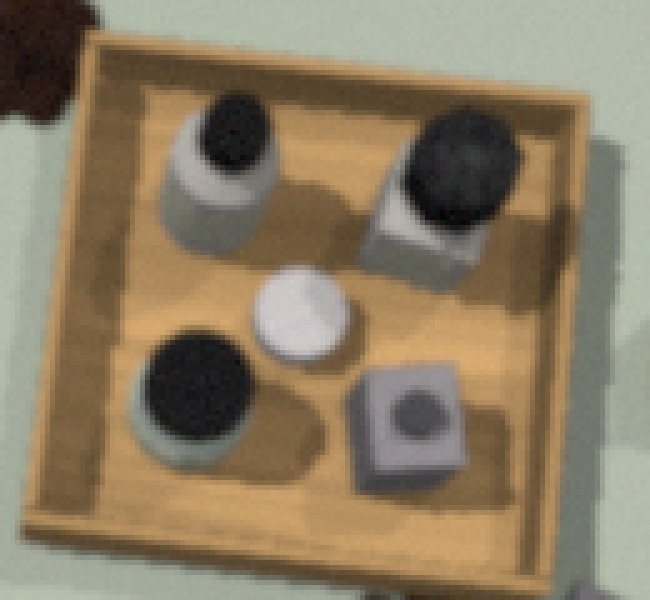

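View pics/c_hold.png

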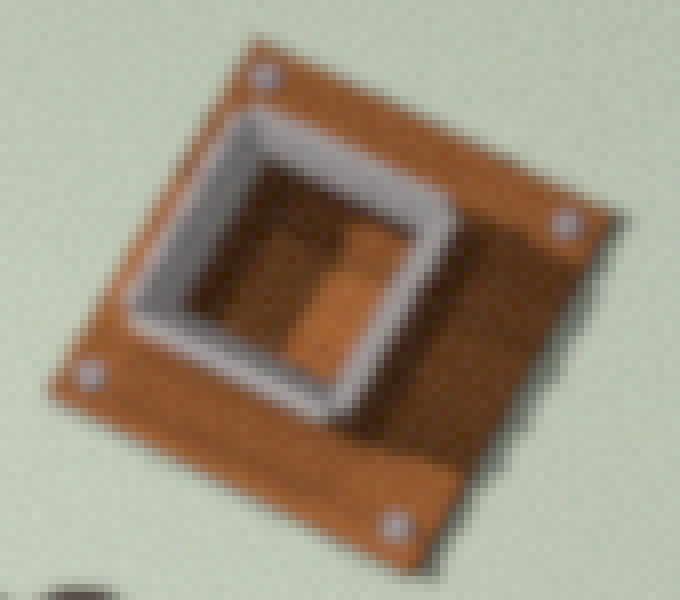

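View pics/c_sc.png

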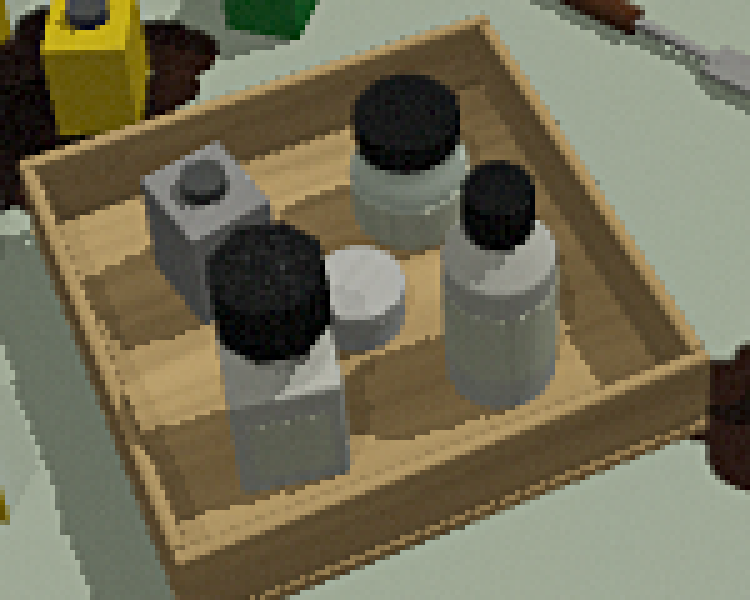

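View pics/c_sch.png

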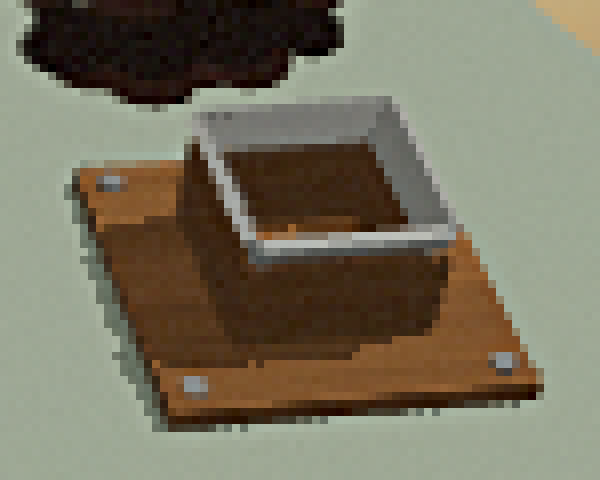

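```bash
cat > h.py <<'E'
import numpy as np, cv2
from cell import get_calibration, readout
from scipy.spatial.transform import Rotation as R
def cam(n,st=None):
    c=get_calibration(n); K=np.array(c["mtx"])
    if n!="wrist":
        V=np.array(c["view"]); return K,V
    T=np.eye(4); T[:3,:3]=R.from_quat(st["orientation"]).as_matrix(); T[:3,3]=st["tool_pos"]
    return K,np.linalg.inv(T@np.array(c["mount"]))
def ray(KV,uv):
    K,V=KV; d=V[:3,:3].T@np.linalg.solve(K,[uv[0],uv[1],1]); o=-V[:3,:3].T@V[:3,3]; return o,d/np.linalg.norm(d)
def onz(KV,uv,z):
    o,d=ray(KV,uv); return o+d*(z-o[2])/d[2]
def proj(KV,p):
    K,V=KV; q=K@(V[:3,:3]@np.asarray(p)+V[:3,3]); return q[:2]/q[2]
def tri(a,b):
    A=[];y=[]
    for o,d in (a,b):
        P=np.eye(3)-np.outer(d,d); A.append(P); y.append(P@o)
    return np.linalg.lstsq(np.vstack(A),np.hstack(y),rcond=None)[0]
E
python3 - <<'E'
from h import *
T=cam("top");S=cam("scene")
def tp(l,f,o): return [np.array(p)/f+o-0.5+0.0 for p in l]
bolts=[onz(T,p,.009) for p in tp([(265,75),(567,222),(397,527),(90,377)],8,(125,145))]
lip=[onz(T,p,.052) for p in tp([(240,107),(458,205),(335,418),(125,305)],8,(125,145))]
b2=[onz(S,p,.009) for p in tp([(111,183),(195,386),(504,361)],8,(350,175))]
l2=[onz(S,p,.052) for p in tp([(195,115),(390,97),(455,228),(258,252)],8,(350,175))]
for n,q in (("bolts",bolts),("lip",lip),("sbolts",b2),("slip",l2)):
    q=np.array(q)[:,:2]; e=np.roll(q,-1,0)-q
    print(n,np.mean(q,0).round(4), (q[0]+q[2])/2 if n=="sbolts" else "",np.hypot(*e.T).round(3),(np.degrees(np.arctan2(e[:,1],e[:,0]))%90).round(1))
print((b2[0]+b2[2])/2)
# cap
t=cv2.imread("pics/top0.png"); s=cv2.imread("pics/scene0.png")
def blob(im,x,y,w,h,th=62):
    m=(im[y:y+h,x:x+w].max(2)<th).astype(np.uint8); n,l,st,c=cv2.connectedComponentsWithStats(m)
    k=1+np.argmax(st[1:,4]); print(st[k]); x0,y0,ww,hh=st[k][:4]; cn,_=cv2.findContours((l==k).astype(np.uint8),0,1)
    mo=cv2.moments(cv2.convexHull(max(cn,key=cv2.contourArea))); return np.array([x+mo['m10']/mo['m00'],y+mo['m01']/mo['m00']])
def loc(rt,rs):
    a=blob(t,*rt);b=blob(s,*rs); p=tri(ray(T,a),ray(S,b)); print(a,b,p.round(4),"res",proj(T,p)-a,proj(S,p)-b); return p
print("cap");loc((372,138,32,32),(208,256,32,34))
print("round");loc((332,135,22,22),(260,245,20,22))
print("jar");loc((318,183,32,28),(238,228,28,24))
e=[onz(T,p,.007) for p in tp([(363,258),(455,290)],5,(295,120))]; d=e[1]-e[0]; print("bot",e,np.linalg.norm(d),np.degrees(np.arctan2(d[1],d[0]))%90)
e=[onz(S,p,.007) for p in tp([(243,495),(347,473)],5,(170,215))]; d=e[1]-e[0]; print("bot",e,np.linalg.norm(d),np.degrees(np.arctan2(d[1],d[0]))%90)
e=[onz(T,p,.073) for p in tp([(375,368),(458,362),(465,460),(380,470)],5,(295,120))]; print("tin",np.round(e,3))
e=[onz(T,p,.05) for p in tp([(88,35),(590,97),(550,590),(22,530)],5,(295,120))]; print("crate",np.round(e,3))
E
```

```text
bolts [0.5205 0.2306]  [0.1   0.1   0.1   0.101] [69.5 69.7 70.  69.7]
lip [0.5206 0.2301]  [0.068 0.068 0.067 0.063] [71.3 69.1 67.7 69.7]
sbolts [0.5324 0.2062] [0.52277528 0.22745848] [0.099 0.1   0.141] [69.8 69.4 24.9]
slip [0.5241 0.2262]  [0.065 0.065 0.064 0.067] [71.  68.9 73.  70.1]
[0.52277528 0.22745848 0.009     ]
cap
[  4   3  23  26 413]
[  3   3  26  29 575]
[386.7806908  153.36329588] [223.30746357 272.9583705 ] [ 0.607  -0.2527  0.1026] res [0.26194469 0.11186005] [ 0.307327   -0.01663021]
round
[  3   3  14  17 162]
[  2   2  15  18 225]
[341.66332219 145.92307692] [269.0648824  255.61719384] [ 0.6117 -0.156   0.1084] res [0.14663025 0.07588869] [ 0.17219895 -0.01794992]
jar
[  6   4  22  21 350]
[  2   2  22  20 348]
[334.29590288 197.02933738] [250.77422628 239.15525114] [ 0.5114 -0.153   0.0622] res [0.05942107 0.02954349] [ 0.06382562 -0.00515496]
bot [array([ 0.59395986, -0.2280612 ,  0.007     ]), array([ 0.58297032, -0.27130427,  0.007     ])] 0.044617636155673567 75.7410413905836
bot [array([ 0.62374366, -0.28014335,  0.007     ]), array([ 0.63324856, -0.23799184,  0.007     ])] 0.04320987387830228 77.29270241884427
tin [[ 0.525 -0.226  0.073]
 [ 0.531 -0.261  0.073]
 [ 0.489 -0.267  0.073]
 [ 0.481 -0.231  0.073]]
crate [[ 0.673 -0.091  0.05 ]
 [ 0.666 -0.318  0.05 ]
 [ 0.441 -0.311  0.05 ]
 [ 0.444 -0.083  0.05 ]]
```

```bash
cat >> h.py <<'E'
def plan(tx,ty,tz,yaw=None):
    st=readout.read_state(); Rm=R.from_quat(st["orientation"]).as_matrix(); p=st["tool_pos"]
    y=np.degrees(np.arctan2(Rm[1,0],Rm[0,0])); 
    d=Rm.T@(np.array([tx,ty,tz])-p)*100
    sp=0 if yaw is None else -np.radians((yaw-y+180)%360-180)
    print("t",round(st["time_s"],2),"pos",p.round(4),"yaw",round(y,2),"tilt",np.degrees(np.arccos(-Rm[2,2])).round(2),"q6",st["joints"][5].round(2),"F",st["contact_force"].round(1),"gap",round(st["finger_gap"],4))
    print("shift cm",d.round(2),"spin",round(sp,3))
E
python3 -c "
from h import *
plan(.607,-.2527,.2,121.5)"
```

```text
t 0.15 pos [0.2399 0.522  0.2306] yaw 155.32 tilt 0.09 q6 1.46 F [-0.8  0.4 -0.2] gap 0.0853
shift cm [-65.71 -55.06   3.13] spin 0.59
```

Emit:
{"fn": "jog_arm", "kwargs": {"motion": [[[-65.7, -55.1, 0, 0.59, 1], [-65.7, -55.1, 0, 0.59, 1], [-65.7, -55.1, 0, 0.59, 1], [-65.7, -55.1, 0, 0.59, 1], [-65.7, -55.1, 0, 0.59, 1]]]}}

```text
time_s: 0.78
tool_pos: [0.3742, 0.2382, 0.2312]
orientation: [0.488, 0.873, 0.0, 0.0]
contact_force: [0.8, 0.7, -0.1]
finger_gap: 0.0857
```

```bash
python3 -c "
from h import *
plan(.607,-.2527,.2,121.5)"
```

```text
t 0.78 pos [0.3742 0.2382 0.2312] yaw 121.53 tilt 0.02 q6 1.44 F [ 0.8  0.7 -0.1] gap 0.0857
shift cm [-54.02  -5.83   3.12] spin 0.0
```

Emit:
{"fn": "jog_arm", "kwargs": {"motion": [[[-54, -5.8, 0, 0, 1], [-54, -5.8, 0, 0, 1], [-54, -5.8, 0, 0, 1], [-54, -5.8, 0, 0, 1], [-54, -5.8, 0, 0, 1]]]}}

```text
time_s: 1.4
tool_pos: [0.5082, -0.0443, 0.2312]
orientation: [0.489, 0.872, 0.0, -0.0]
contact_force: [1.7, 2.0, 0.4]
finger_gap: 0.085
```

```bash
python3 -c "
from h import *
plan(.607,-.2527,.2,121.5)"
```

```text
t 1.4 pos [ 0.5082 -0.0443  0.2312] yaw 121.5 tilt 0.03 q6 0.81 F [1.7 2.  0.4] gap 0.085
shift cm [-22.94  -2.46   3.11] spin -0.0
```

Emit:
{"fn": "jog_arm", "kwargs": {"motion": [[[-22.9, -2.5, 0, 0, 1], [-22.9, -2.5, 0, 0, 1], [-22.9, -2.5, 1, 0, 1], [-22.9, -2.5, 3.1, 0, 1], [-22.9, -2.5, 3.1, 0, 1]]]}}

```text
time_s: 2.02
tool_pos: [0.6052, -0.2529, 0.1962]
orientation: [0.49, 0.872, -0.0, -0.003]
contact_force: [-0.0, 0.7, -0.5]
finger_gap: 0.0855
```

Run:
```python
from h import *
from cell import camera
plan(.607,-.2527,.085,121.5)
st=readout.read_state(); W=cam("wrist",st)
im=camera("wrist")[:,:,::-1].copy(); cv2.imwrite("pics/w1.png",im)
np.save("w1.npy",np.r_[st["tool_pos"],st["orientation"]])
print(proj(W,[.607,-.2527,.119]),proj(W,[.607,-.2527,.104]))
```

```text
t 2.02 pos [ 0.6052 -0.2529  0.1962] yaw 121.3 tilt 0.31 q6 0.53 F [-0.   0.7 -0.5] gap 0.0855
shift cm [-0.13  0.19 11.12] spin -0.003
[280.02904515 220.34643379] [280.04395537 214.6237103 ]
```

View pics/w1.png

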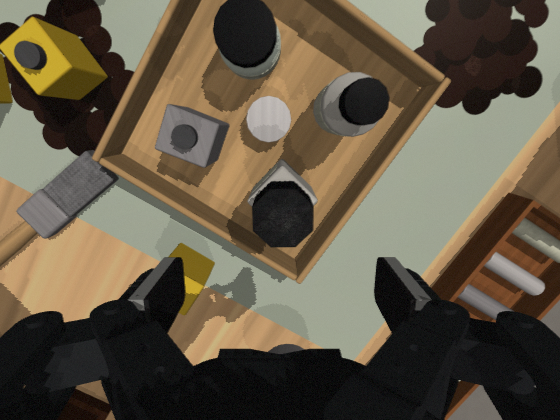

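The wrist view shows the cap at about (283,213) between the fingers, with its flats roughly square to the jaws. The jar is at (245,35), the round bottle at (363,100) and the tin at (190,135). Next I'll measure the cap precisely.

Run:
```python
from h import *
from cell import camera
st=readout.read_state(); W=cam("wrist",st)
im=camera("wrist")[:,:,::-1].copy(); cv2.imwrite("pics/w2.png",im)
m=(im[165:265,235:335].max(2)<60).astype(np.uint8)
n,l,s,c=cv2.connectedComponentsWithStats(m); k=1+np.argmax(s[1:,4]); cn,_=cv2.findContours((l==k).astype(np.uint8),0,1)
h=cv2.convexHull(max(cn,key=cv2.contourArea)); mo=cv2.moments(h); uv=np.array([235+mo['m10']/mo['m00'],165+mo['m01']/mo['m00']])
print(s[k],uv,onz(W,uv,.109),onz(W,uv,.104))
q=cv2.approxPolyDP(h,2.5,True)[:,0]+[235,165]; print(q.tolist())
w=np.array([onz(W,p,.119)[:2] for p in q]); e=np.roll(w,-1,0)-w; print(np.hypot(*e.T).round(4),(np.degrees(np.arctan2(e[:,1],e[:,0]))%45).round(1))
cv2.imwrite("pics/w2c.png",cv2.resize(im[150:280,215:355],None,fx=4,fy=4,interpolation=0))
plan(.607,-.2527,.085,121.5)
```

```text
[   0   18   76   69 3435] [275.4964576  218.20428565] [ 0.60519079 -0.25443512  0.109     ] [ 0.60591198 -0.25575235  0.104     ]
[[306, 196], [310, 205], [310, 231], [293, 247], [261, 251], [235, 235], [235, 225], [254, 198], [270, 183], [292, 183]]
[0.0073 0.0197 0.0176 0.0241 0.0228 0.0078 0.0248 0.0159 0.0155 0.0138] [10.9 32.9 32.  39.1 42.8 29.4 41.2 29.8 31.4 33.5]
t 2.12 pos [ 0.6055 -0.2503  0.1993] yaw 121.48 tilt 0.15 q6 0.53 F [ 0.2 -0.2  0.1] gap 0.0856
shift cm [-3.100e-01  1.000e-02  1.143e+01] spin -0.0
```

View pics/w2c.png

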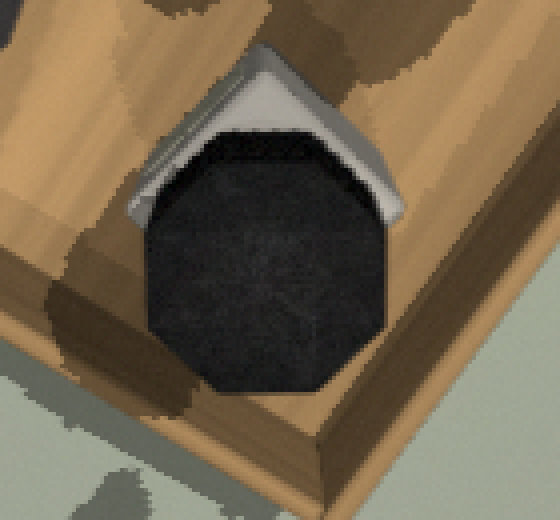

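Run:
```python
from h import *
W=cam("wrist",readout.read_state())
print(onz(W,(281.6,219.4),.119))
w=[onz(W,(215+a/4,150+b/4),.119)[:2] for a,b in [(148,322),(204,393),(322,393),(386,326)]]
e=np.diff(w,axis=0);print(np.hypot(*e.T).round(4),(np.degrees(np.arctan2(e[:,1],e[:,0]))%45).round(1))
plan(.6065,-.2525,.085,121.5)
```

```text
[ 0.60861928 -0.24970399  0.119     ]
[0.0174 0.0222 0.0177] [22.5 31.5 35.2]
t 2.12 pos [ 0.6055 -0.2503  0.1993] yaw 121.48 tilt 0.15 q6 0.53 F [ 0.2 -0.2  0.1] gap 0.0856
shift cm [-0.27 -0.02 11.43] spin -0.0
```

Emit:
{"fn": "jog_arm", "kwargs": {"motion": [[[-0.2, 0.2, 4, 0, 1], [-0.2, 0.2, 9, 0, 1], [-0.2, 0.2, 11.6, 0, 1], [-0.2, 0.2, 11.6, 0, 1], [-0.2, 0.2, 11.6, 0, 1]]]}}

```text
time_s: 2.75
tool_pos: [0.61, -0.2509, 0.0866]
orientation: [0.488, 0.873, 0.0, 0.001]
contact_force: [0.0, -0.0, 0.9]
finger_gap: 0.0856
```

```bash
python3 -c "
from h import *
plan(.607,-.2512,.083,121.5)"
```

```text
t 2.75 pos [ 0.61   -0.2509  0.0866] yaw 121.58 tilt 0.17 q6 0.53 F [ 0.  -0.   0.9] gap 0.0856
shift cm [ 0.13 -0.27  0.36] spin 0.001
```

Emit:
{"fn": "jog_arm", "kwargs": {"motion": [[[0.1, -0.2, 0.3, 0, 1], [0.1, -0.2, 0.3, 0, 0.3], [0.1, -0.2, 0.3, 0, -1], [0.1, -0.2, 0.3, 0, -1], [0.1, -0.2, 0.3, 0, -1]]], "newtons": 60}}

```text
time_s: 3.38
tool_pos: [0.6069, -0.2517, 0.0818]
orientation: [0.489, 0.873, -0.0, 0.0]
contact_force: [-1.5, -0.3, 4.8]
finger_gap: 0.0437
```

```bash
python3 -c "
from h import *
plan(.607,-.2512,.2,121.5)"
```

```text
t 3.38 pos [ 0.6069 -0.2517  0.0818] yaw 121.51 tilt 0.04 q6 0.53 F [-1.5 -0.3  4.8] gap 0.0437
shift cm [  0.03   0.04 -11.82] spin 0.0
```

Gripped at a 43.7 mm gap, so the jaws are on the flats. Lifting slowly at first.

Emit:
{"fn": "jog_arm", "kwargs": {"motion": [[[0, 0, 0, 0, -1], [0, 0, -1, 0, -1], [0, 0, -4, 0, -1], [0, 0, -9, 0, -1], [0, 0, -13, 0, -1]]], "newtons": 80}}

```text
time_s: 4.0
tool_pos: [0.6065, -0.2512, 0.2126]
orientation: [0.488, 0.873, 0.0, -0.0]
contact_force: [1.7, -0.3, -3.1]
finger_gap: 0.0432
```

Run:
```python
from h import *
from cell import camera
for n in ("wrist","scene","top"):
    cv2.imwrite(f"pics/{n}3.png",camera(n)[:,:,::-1])
plan(.5215,.2295,.25,114.9)
```

```text
t 4.15 pos [ 0.6082 -0.2521  0.2135] yaw 121.52 tilt 0.28 q6 0.53 F [ 0.8 -0.3 -4.2] gap 0.0427
shift cm [45.57 17.8  -3.78] spin 0.115
```

View pics/wrist3.png

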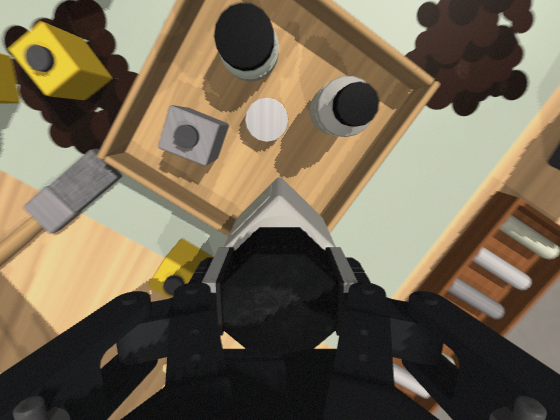

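View pics/scene3.png

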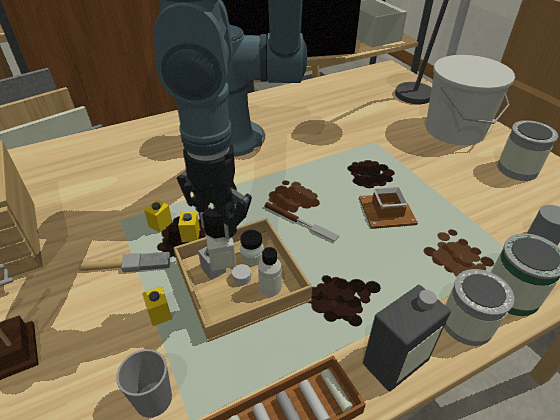

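Emit:
{"fn": "jog_arm", "kwargs": {"motion": [[[0, 0, -4.5, 0, -1], [5, 2, -5, 0, -1], [11, 4.2, -5, 0.05, -1], [17, 6.6, -5, 0.08, -1], [22.5, 8.8, -5, 0.115, -1]]]}}

```text
time_s: 4.78
tool_pos: [0.5623, -0.0119, 0.2585]
orientation: [0.539, 0.843, -0.001, -0.002]
contact_force: [0.4, 0.3, -2.1]
finger_gap: 0.0433
```

```bash
python3 -c "
from h import *
plan(.5215,.2295,.25,114.8)"
```

```text
t 4.78 pos [ 0.5623 -0.0119  0.2585] yaw 114.83 tilt 0.25 q6 1.0 F [ 0.4  0.3 -2.1] gap 0.0433
shift cm [23.61  6.44  0.89] spin 0.001
```

Emit:
{"fn": "jog_arm", "kwargs": {"motion": [[[6, 1.6, 0, 0, -1], [12, 3.2, 2, 0, -1], [18, 4.8, 5, 0, -1], [23, 6.3, 8.5, 0, -1], [23.6, 6.4, 8.5, 0, -1]]]}}

```text
time_s: 5.4
tool_pos: [0.5181, 0.2291, 0.1709]
orientation: [0.536, 0.844, -0.003, -0.004]
contact_force: [-0.8, -1.2, -2.7]
finger_gap: 0.043
```

Run:
```python
from h import *
from cell import camera
plan(.5215,.2295,.25,114.8)
t=camera("top")[:,:,::-1];s=camera("scene")[:,:,::-1]
cv2.imwrite("pics/top4.png",t);cv2.imwrite("pics/scene4.png",s)
cv2.imwrite("pics/s4c.png",cv2.resize(s[130:240,340:440],None,fx=5,fy=5,interpolation=0))
cv2.imwrite("pics/t4c.png",cv2.resize(t[130:230,110:220],None,fx=5,fy=5,interpolation=0))
plan(.5215,.2295,.25,114.8)
```

```text
t 5.4 pos [0.5181 0.2291 0.1709] yaw 115.16 tilt 0.56 q6 1.44 F [-0.8 -1.2 -2.7] gap 0.043
shift cm [-0.09  0.25 -7.92] spin 0.006
t 5.5 pos [0.5203 0.2277 0.1734] yaw 115.07 tilt 0.33 q6 1.43 F [ 0.9 -0.5 -3.2] gap 0.0429
shift cm [ 0.11  0.14 -7.66] spin 0.005
```

View pics/s4c.png

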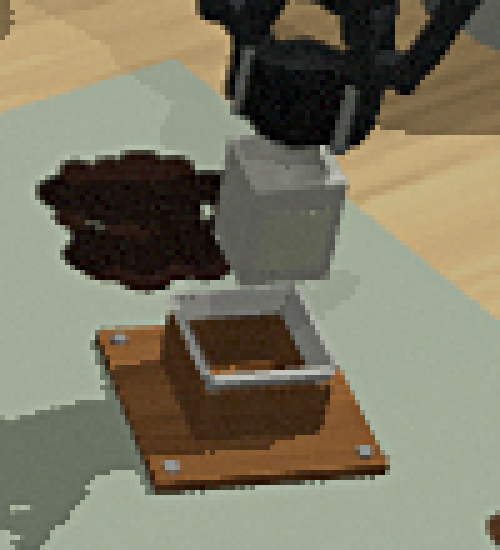

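View pics/t4c.png

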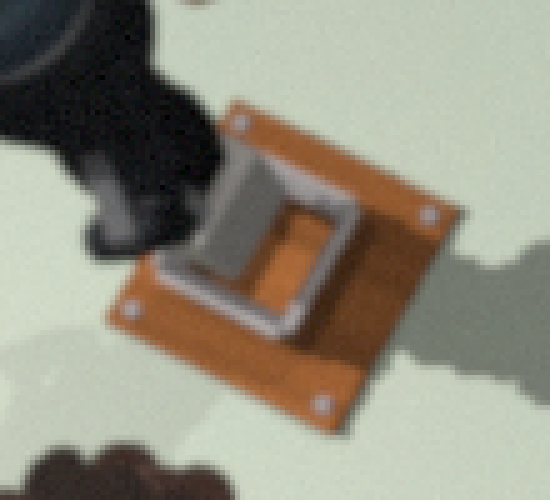

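Run:
```python
import cv2
s=cv2.imread("pics/scene4.png");t=cv2.imread("pics/top4.png")
cv2.imwrite("pics/s4d.png",cv2.resize(s[150:210,370:420],None,fx=10,fy=10,interpolation=cv2.INTER_CUBIC))
cv2.imwrite("pics/t4d.png",cv2.resize(t[150:200,135:190],None,fx=10,fy=10,interpolation=cv2.INTER_CUBIC))
```

```text
(no output)
```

View pics/s4d.png

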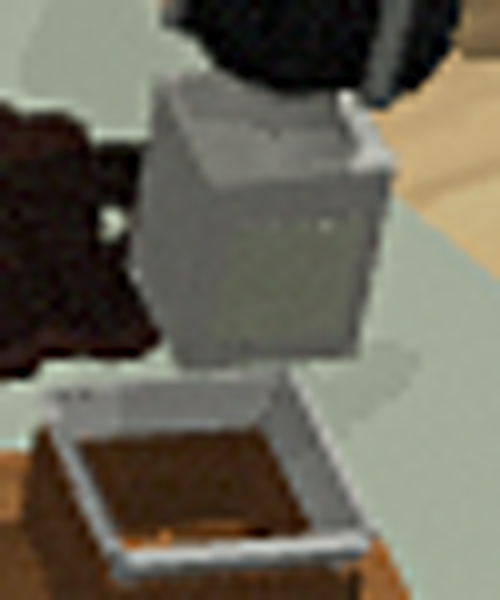

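View pics/t4d.png

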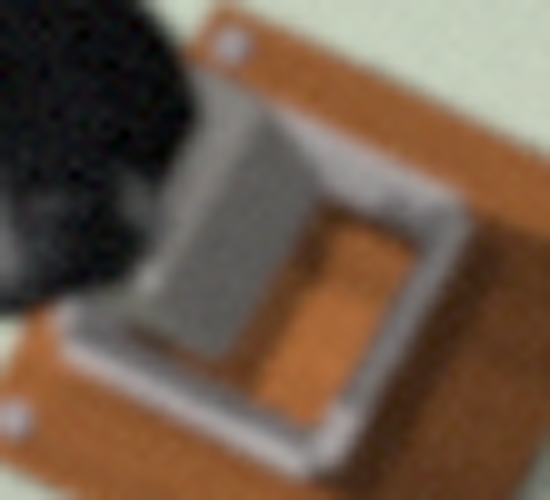

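Run:
```python
from h import *
S=cam("scene");T=cam("top")
zb=.1734-.0818+.007
def P(a,b): return np.array(a)/10-.5+.5*0+b
for zz in (zb,):
    for nm,q,z in (("BL",(180,362),zb),("BR",(355,355),zb),("TL",(210,185),zb+.06),("TR",(390,165),zb+.06)):
        print(nm,onz(S,P(q,(370,150)),z).round(4))
    for nm,q,z in (("TT1",(210,355),zb),("TT2",(320,190),zb),("U1",(140,290),zb+.06)):
        print(nm,onz(T,P(q,(135,150)),z).round(4))
th=np.radians(115.07-45); c=np.array([.5203,.2277])
for a,b in ((1,1),(1,-1),(-1,-1),(-1,1)):
    x=c+.023*(a*np.array([np.cos(th),np.sin(th)])+b*np.array([-np.sin(th),np.cos(th)]))
    print(x.round(4),"scene",((proj(S,[*x,zb])-(370,150)+.5)*10).round(),((proj(S,[*x,zb+.06])-(370,150)+.5)*10).round(),"top",((proj(T,[*x,zb])-(135,150)+.5)*10).round(),((proj(T,[*x,zb+.06])-(135,150)+.5)*10).round())
```

```text
BL [0.5311 0.203  0.0986]
BR [0.5483 0.2425 0.0986]
TL [0.5372 0.1943 0.1586]
TR [0.5501 0.2364 0.1586]
TT1 [0.4902 0.2229 0.0986]
TT2 [0.528  0.2058 0.0986]
U1 [0.4881 0.2186 0.1586]
[0.5065 0.2572] scene [293. 245.] [339.  46.] top [ 61. 264.] [-38. 180.]
[0.5498 0.2415] scene [356. 360.] [406. 158.] top [169.  75.] [ 78. -20.]
[0.5341 0.1982] scene [172. 375.] [215. 173.] top [360. 166.] [282.  76.]
[0.4908 0.2139] scene [114. 259.] [154.  60.] top [253. 356.] [166. 279.]
```

Run:
```python
from h import *
from cell import camera
plan(.5215,.2295,.25,114.8)
t=camera("top")[:,:,::-1];s=camera("scene")[:,:,::-1]; 
cv2.imwrite("pics/s5d.png",cv2.resize(s[150:210,370:420],None,fx=10,fy=10,interpolation=cv2.INTER_CUBIC))
cv2.imwrite("pics/t5d.png",cv2.resize(t[150:200,135:190],None,fx=10,fy=10,interpolation=cv2.INTER_CUBIC))
cv2.imwrite("pics/w5.png",camera("wrist")[:,:,::-1])
plan(.5215,.2295,.25,114.8)
```

```text
t 5.5 pos [0.5203 0.2277 0.1734] yaw 115.07 tilt 0.33 q6 1.43 F [ 0.9 -0.5 -3.2] gap 0.0429
shift cm [ 0.11  0.14 -7.66] spin 0.005
t 5.65 pos [0.5233 0.226  0.1765] yaw 114.84 tilt 0.04 q6 1.43 F [ 0.   0.2 -2. ] gap 0.0428
shift cm [ 0.39 -0.01 -7.35] spin 0.001
```

View pics/t5d.png

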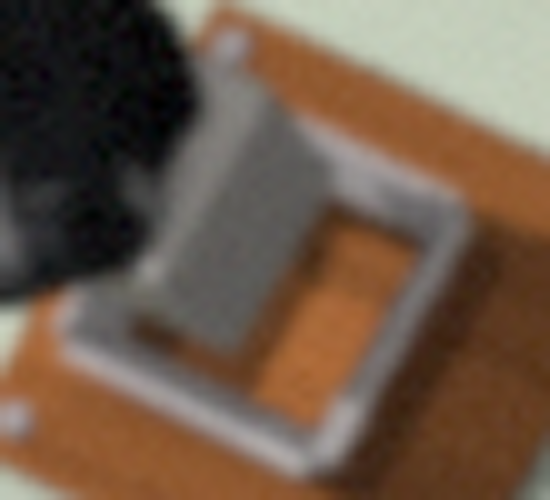

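View pics/s5d.png

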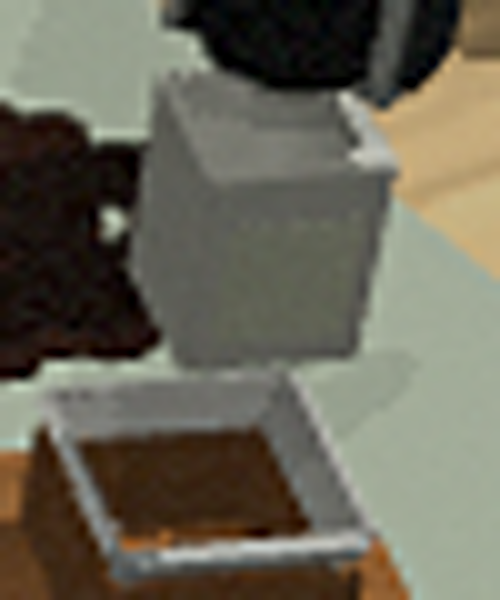

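View pics/w5.png

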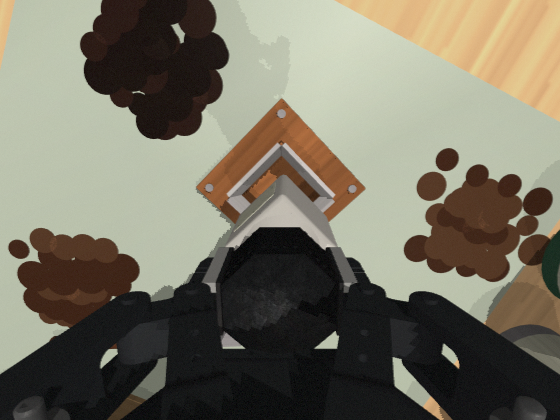

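Run:
```python
from h import *
S=cam("scene");T=cam("top")
zb=.1755-.0818+.007
def P(a,b): return np.array(a)/10-.5+b
th=np.radians(69.8);ex=np.array([np.cos(th),np.sin(th)]);ey=np.array([-ex[1],ex[0]])
def c(V,o,q,z,s): return (onz(V,P(q,o),z)[:2]+.023*(s[0]*ex+s[1]*ey)).round(4)
print("top",c(T,(135,150),(225,352),zb,(1,-1)),c(T,(135,150),(328,190),zb,(1,1)))
print("scene",c(S,(370,150),(180,365),zb,(1,1)),c(S,(370,150),(355,360),zb,(-1,1)))
print("scene top",c(S,(370,150),(212,185),zb+.06,(1,1)),c(S,(370,150),(392,168),zb+.06,(-1,1)))
a=ray(T,P((328,190),(135,150)));b=ray(S,P((180,365),(370,150)));p=tri(a,b);print("tri common corner",p,proj(T,p)-P((328,190),(135,150)))
```

```text
top [0.5202 0.2328] [0.5139 0.233 ]
scene [0.5204 0.2299] [0.5222 0.2255]
scene top [0.5259 0.2221] [0.5237 0.2202]
tri common corner [0.52904533 0.2052289  0.09534048] [-0.03178022 -0.02226794]
```

Emit:
{"fn": "jog_arm", "kwargs": {"motion": [[[0, 0, 2, 0, -1], [0, 0, 4, 0, -1], [0, 0, 5.5, 0, -1], [0.1, 0, 6, 0, -1], [0.1, 0, 6, 0, -1]]], "newtons": 35}}

```text
time_s: 6.28
tool_pos: [0.5225, 0.2277, 0.1165]
orientation: [0.538, 0.843, 0.0, 0.0]
contact_force: [-0.1, -0.2, -2.6]
finger_gap: 0.0427
```

Run:
```python
from h import *
from cell import camera
plan(.521,.23,.083,114.8)
t=camera("top")[:,:,::-1];s=camera("scene")[:,:,::-1]; 
a=cv2.resize(s[150:210,360:420],(600,600),interpolation=cv2.INTER_CUBIC)
cv2.imwrite("pics/s6d.png",a)
cv2.imwrite("pics/t6d.png",cv2.resize(t[140:200,125:190],None,fx=10,fy=10,interpolation=cv2.INTER_CUBIC))
plan(.521,.23,.083,114.8)
```

```text
t 6.28 pos [0.5225 0.2277 0.1165] yaw 114.89 tilt 0.01 q6 1.44 F [-0.1 -0.2 -2.6] gap 0.0427
shift cm [ 0.27 -0.04  3.35] spin 0.002
t 6.38 pos [0.523  0.2281 0.1171] yaw 114.91 tilt 0.09 q6 1.44 F [ 0.9  0.8 -2.2] gap 0.0431
shift cm [ 0.26 -0.11  3.41] spin 0.002
```

View pics/s6d.png

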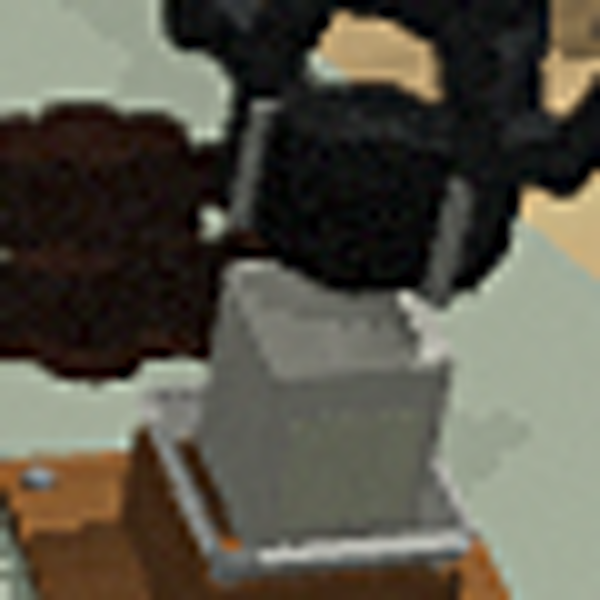

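View pics/t6d.png

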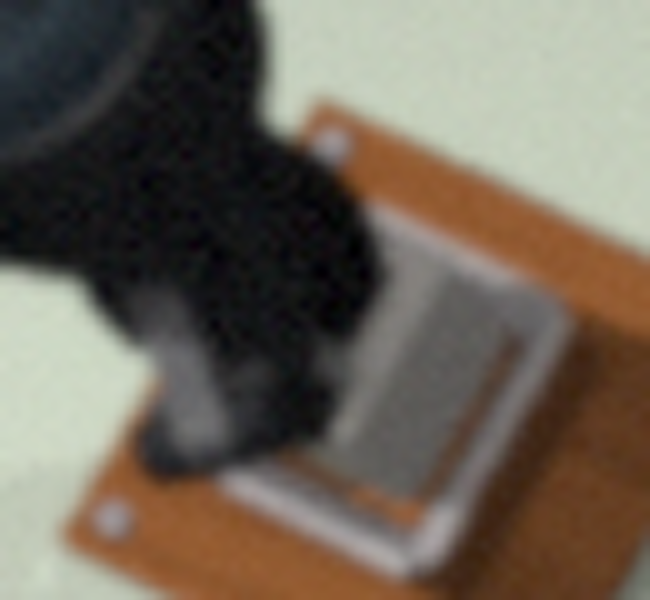

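The bottle's foot is inside the lip, so I'm lowering it further and straightening it slightly.

Emit:
{"fn": "jog_arm", "kwargs": {"motion": [[[0, 0, 0.8, 0, -1], [0.1, 0, 1.6, 0, -1], [0.2, 0, 2.3, 0, -1], [0.25, -0.1, 2.9, 0, -1], [0.25, -0.1, 2.9, 0, -1]]], "newtons": 35}}

```text
time_s: 7.0
tool_pos: [0.5197, 0.2297, 0.0865]
orientation: [0.538, 0.843, -0.001, -0.0]
contact_force: [0.2, -1.0, -2.5]
finger_gap: 0.0431
```

```bash
python3 -c "
from h import *
plan(.521,.23,.083,114.8);print(readout.read_state()['torque'])"
```

```text
t 7.0 pos [0.5197 0.2297 0.0865] yaw 114.93 tilt 0.08 q6 1.44 F [ 0.2 -1.  -2.5] gap 0.0431
shift cm [-0.03  0.13  0.35] spin 0.002
[-0.05934918 -0.02222968 -0.00731956]
```

Emit:
{"fn": "jog_arm", "kwargs": {"motion": [[[0, 0, 0.2, 0, -1], [0, 0, 0.35, 0, -1], [0, 0, 0.45, 0, -1], [0, 0, 0.5, 0, -1], [0, 0, 0.5, 0, -1]]], "newtons": 35}}

```text
time_s: 7.62
tool_pos: [0.5209, 0.2304, 0.0831]
orientation: [0.538, 0.843, 0.001, 0.0]
contact_force: [-1.2, 0.9, 3.5]
finger_gap: 0.0432
```

Run:
```python
from h import *
from cell import camera
plan(.521,.23,.083,114.8)
s=camera("scene")[:,:,::-1]; t=camera("top")[:,:,::-1]
cv2.imwrite("pics/s7d.png",cv2.resize(s[150:220,355:425],(700,600) and (600,600),interpolation=cv2.INTER_CUBIC))
cv2.imwrite("pics/t7d.png",cv2.resize(t[140:200,125:190],None,fx=10,fy=10,interpolation=cv2.INTER_CUBIC))
plan(.521,.23,.083,114.8)
```

```text
t 7.62 pos [0.5209 0.2304 0.0831] yaw 114.94 tilt 0.1 q6 1.44 F [-1.2  0.9  3.5] gap 0.0432
shift cm [-0.04 -0.01  0.01] spin 0.002
t 7.72 pos [0.521  0.2303 0.0831] yaw 114.93 tilt 0.1 q6 1.44 F [-1.   1.6  4.8] gap 0.0432
shift cm [-0.03 -0.01  0.01] spin 0.002
```

View pics/s7d.png

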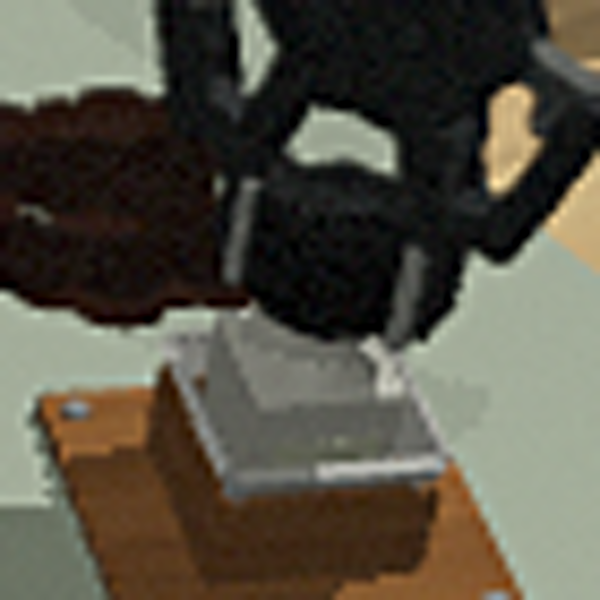

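View pics/t7d.png

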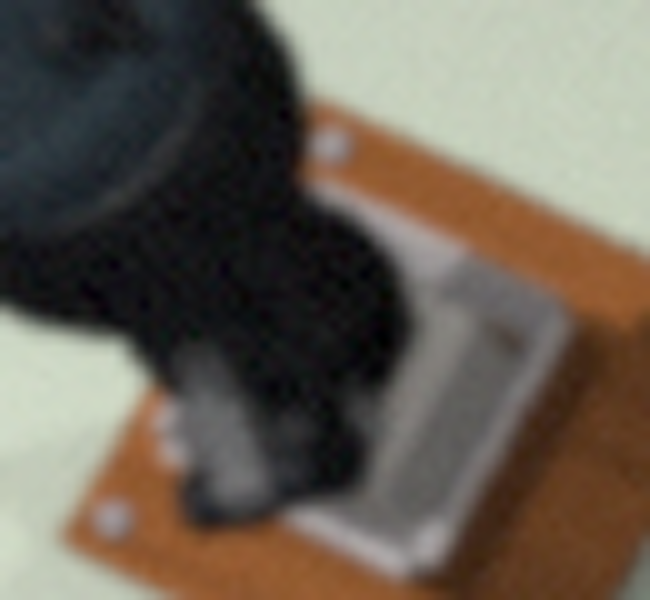

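It touched the floor at the predicted height, with the vertical force changing from -2.5 to +4.8 N. I'll release so it settles flat, then look.

Emit:
{"fn": "jog_arm", "kwargs": {"motion": [[[0, 0, 0, 0, 0], [0, 0, 0, 0, 0.2], [0, 0, 0, 0, 0.5], [0, 0, 0, 0, 0.5], [0, 0, 0, 0, 0.5]]], "newtons": 35}}

```text
time_s: 8.35
tool_pos: [0.5203, 0.2297, 0.0821]
orientation: [0.538, 0.843, -0.0, -0.0]
contact_force: [1.0, 0.5, -0.7]
finger_gap: 0.0642
```

Run:
```python
from h import *
from cell import camera
plan(.521,.23,.083,114.8)
s=camera("scene")[:,:,::-1]; w=camera("wrist")[:,:,::-1]
cv2.imwrite("pics/s8d.png",cv2.resize(s[150:220,355:425],(600,600),interpolation=cv2.INTER_CUBIC))
cv2.imwrite("pics/w8.png",w)
```

```text
t 8.35 pos [0.5203 0.2297 0.0821] yaw 114.92 tilt 0.02 q6 1.44 F [ 1.   0.5 -0.7] gap 0.0642
shift cm [-0.    0.08 -0.09] spin 0.002
```

View pics/s8d.png

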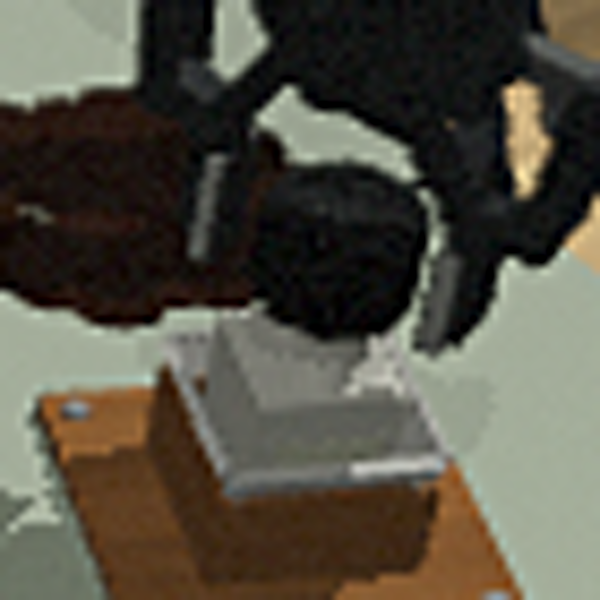

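View pics/w8.png

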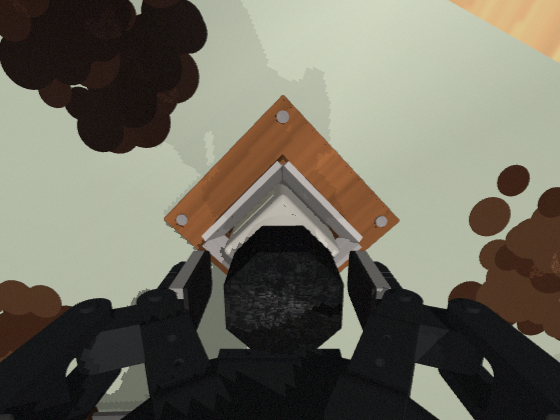

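Run:
```python
from h import *
st=readout.read_state(); W=cam("wrist",st); print(proj(W,[*st["tool_pos"][:2],.12]), proj(W,[*st["tool_pos"][:2],.105]))
im=cv2.imread("pics/w8.png"); cv2.imwrite("pics/w8c.png",cv2.resize(im[210:360,205:365],None,fx=4,fy=4)*2)
```

```text
[276.07149967 309.34393346] [276.43455661 289.05838698]
```

View pics/w8c.png

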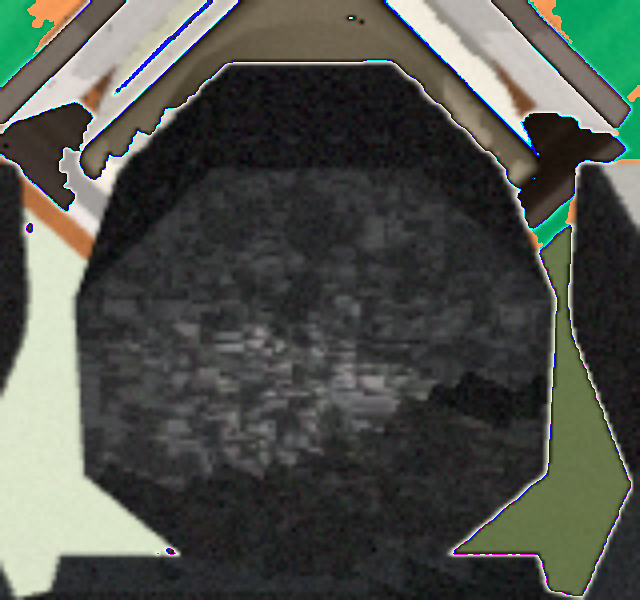

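Now regripping more firmly.

Emit:
{"fn": "jog_arm", "kwargs": {"motion": [[[0, 0.1, -0.1, 0, 0.5], [0, 0.1, -0.1, 0, -1], [0, 0.1, -0.1, 0, -1], [0, 0.1, -0.1, 0, -1], [0, 0.1, -0.1, 0, -1]]], "newtons": 90}}

```text
time_s: 9.07
tool_pos: [0.5216, 0.2304, 0.0838]
orientation: [0.538, 0.843, 0.0, 0.0]
contact_force: [-1.3, 0.0, 2.8]
finger_gap: 0.043
```

```bash
python3 -c "
from h import *
plan(.521,.23,.083,114.8);print(readout.read_state()['torque'])"
```

```text
t 9.07 pos [0.5216 0.2304 0.0838] yaw 114.92 tilt 0.06 q6 1.44 F [-1.3  0.   2.8] gap 0.043
shift cm [-0.01 -0.07  0.08] spin 0.002
[ 0.00425266  0.06928572 -0.06882575]
```

Emit:
{"fn": "jog_arm", "kwargs": {"motion": [[[0, 0, 0.2, 0, -1], [0, 0, 0.4, 0, -1], [0, 0, 0.6, 0, -1], [0, 0, 0.75, 0, -1], [0, 0, 0.75, 0, -1]]], "newtons": 90}}

```text
time_s: 9.7
tool_pos: [0.5219, 0.2305, 0.0772]
orientation: [0.538, 0.843, 0.001, 0.001]
contact_force: [-3.1, -0.1, 11.5]
finger_gap: 0.0432
```

```bash
python3 -c "
from h import *
plan(.521,.23,.083,114.8);print(readout.read_state()['torque'])"
```

```text
t 9.7 pos [0.5219 0.2305 0.0772] yaw 114.92 tilt 0.11 q6 1.44 F [-3.1 -0.1 11.5] gap 0.0432
shift cm [-0.01 -0.1  -0.58] spin 0.002
[-0.1564296   0.50327798  0.01648144]
```

The press reads 11.5 N, close to the 12 N expected at the stop. I'll push a little deeper and turn.

Emit:
{"fn": "jog_arm", "kwargs": {"motion": [[[0, 0, 0.2, 0, -1], [0, 0, 0.2, -0.17, -1], [0, 0, 0.2, -0.34, -1], [0, 0, 0.2, -0.51, -1], [0, 0, 0.2, -0.68, -1]]], "newtons": 90}}

```text
time_s: 10.32
tool_pos: [0.5228, 0.2312, 0.0767]
orientation: [0.223, 0.975, 0.002, 0.002]
contact_force: [-3.0, -0.0, 16.6]
finger_gap: 0.0428
```

```bash
python3 -c "
from h import *
plan(.521,.23,.083,114.8+90);print(readout.read_state()['torque'])"
```

```text
t 10.32 pos [0.5228 0.2312 0.0767] yaw 154.22 tilt 0.26 q6 0.75 F [-3.  -0.  16.6] gap 0.0428
shift cm [ 0.1  -0.19 -0.63] spin -0.883
[-0.0330477   0.68461118 -0.02005494]
```

Emit:
{"fn": "jog_arm", "kwargs": {"motion": [[[0, 0, 0, -0.18, -1], [0, 0, 0, -0.36, -1], [0, 0, 0, -0.54, -1], [0, 0, 0, -0.72, -1], [0, 0, 0, -0.88, -1]]], "newtons": 90}}

```text
time_s: 10.95
tool_pos: [0.5228, 0.2313, 0.0767]
orientation: [-0.213, 0.977, 0.001, 0.002]
contact_force: [-3.5, 0.4, 18.2]
finger_gap: 0.0428
```

Run:
```python
from h import *
from cell import camera
plan(.521,.23,.083,114.8+90);print(readout.read_state()['torque'])
s=camera("scene")[:,:,::-1]; w=camera("wrist")[:,:,::-1]
cv2.imwrite("pics/s9d.png",cv2.resize(s[140:220,350:430],(600,600),interpolation=cv2.INTER_CUBIC))
cv2.imwrite("pics/w9.png",w)
```

```text
t 10.95 pos [0.5228 0.2313 0.0767] yaw -155.38 tilt 0.26 q6 -0.12 F [-3.5  0.4 18.2] gap 0.0428
shift cm [ 0.21 -0.04 -0.63] spin -0.003
[0.00547589 0.77794614 0.00465533]
```

View pics/s9d.png

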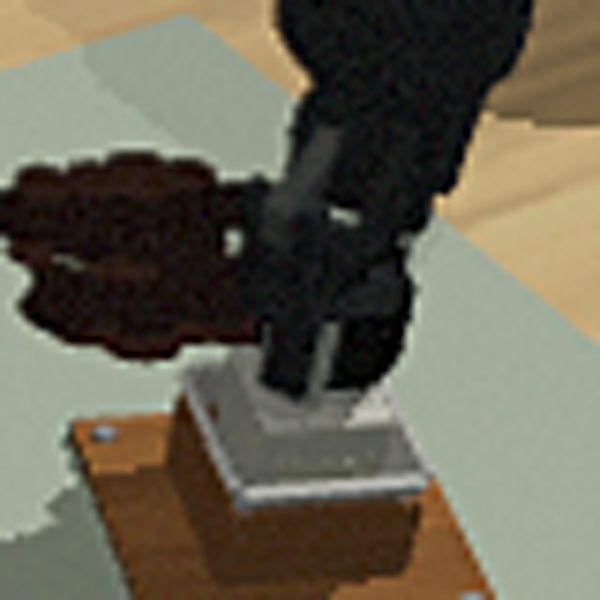

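View pics/w9.png

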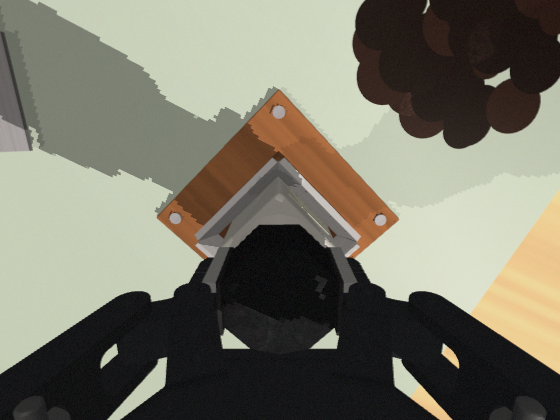

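The cap turned a quarter turn with the jaws while the bottle stayed square in the holder, so I'm lifting slowly.

Emit:
{"fn": "jog_arm", "kwargs": {"motion": [[[0, 0, -0.4, 0, -1], [0, 0, -0.9, 0, -1], [0, 0, -1.4, 0, -1], [0, 0, -2, 0, -1], [0, 0, -2.5, 0, -1]]], "newtons": 90}}

```text
time_s: 11.68
tool_pos: [0.5207, 0.23, 0.0985]
orientation: [-0.21, 0.978, -0.0, -0.001]
contact_force: [-0.4, -0.8, 0.6]
finger_gap: 0.0429
```

Run:
```python
from h import *
from cell import camera
plan(.521,.23,.175,114.8+90);print(readout.read_state()['torque'])
s=camera("scene")[:,:,::-1]
cv2.imwrite("pics/s10d.png",cv2.resize(s[140:220,350:430],(600,600),interpolation=cv2.INTER_CUBIC))
```

```text
t 11.68 pos [0.5207 0.23   0.0985] yaw -155.7 tilt 0.08 q6 -0.12 F [-0.4 -0.8  0.6] gap 0.0429
shift cm [-0.01 -0.01 -7.65] spin -0.009
[ 0.01794269 -0.02650788  0.00444925]
```

View pics/s10d.png

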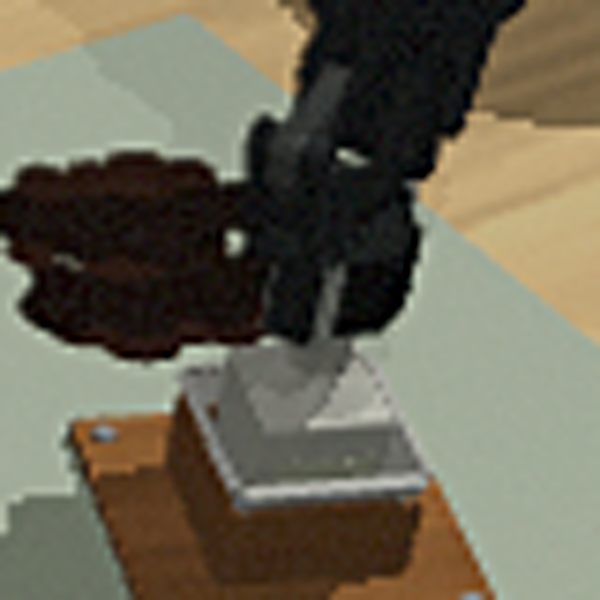

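The cap is coming off and the bottle is staying down, so I'll lift the rest of the way.

Emit:
{"fn": "jog_arm", "kwargs": {"motion": [[[0, 0, -1.5, 0, -1], [0, 0, -3.5, 0, -1], [0, 0, -5.5, 0, -1], [0, 0, -7, 0, -1], [0, 0, -7.8, 0, -1]]], "newtons": 90}}

```text
time_s: 12.35
tool_pos: [0.5217, 0.2304, 0.1781]
orientation: [-0.21, 0.978, 0.0, 0.001]
contact_force: [-0.4, 0.5, -0.4]
finger_gap: 0.0429
```

Emit:
{"fn": "jog_arm", "kwargs": {"motion": [[[0, 0, 0, 0, -1], [0, 0, 0, 0, -1], [0, 0, 0, 0, -1], [0, 0, 0, 0, -1], [0, 0, 0, 0, -1]]]}}

```text
time_s: 12.98
tool_pos: [0.5211, 0.2302, 0.1766]
orientation: [-0.211, 0.978, 0.0, -0.0]
contact_force: [0.5, 0.7, -0.6]
finger_gap: 0.0426
```

Run:
```python
from h import *
from cell import camera
plan(.521,.23,.175,114.8+90)
s=camera("scene")[:,:,::-1]; t=camera("top")[:,:,::-1]
cv2.imwrite("pics/s11.png",s); cv2.imwrite("pics/t11.png",t)
cv2.imwrite("pics/s11d.png",cv2.resize(s[110:220,350:440],None,fx=5,fy=5,interpolation=cv2.INTER_CUBIC))
plan(.521,.23,.175,114.8+90);print(np.abs(readout.read_state()["joint_vel"]).max())
```

```text
t 12.97 pos [0.5211 0.2302 0.1766] yaw -155.69 tilt 0.02 q6 -0.12 F [ 0.5  0.7 -0.6] gap 0.0426
shift cm [ 0.02 -0.02  0.16] spin -0.009
t 13.07 pos [0.5212 0.2303 0.1767] yaw -155.7 tilt 0.01 q6 -0.12 F [ 0.4 -0.1  0.3] gap 0.0427
shift cm [ 0.03 -0.01  0.17] spin -0.009
0.0022178397823938126
```

View pics/s11d.png

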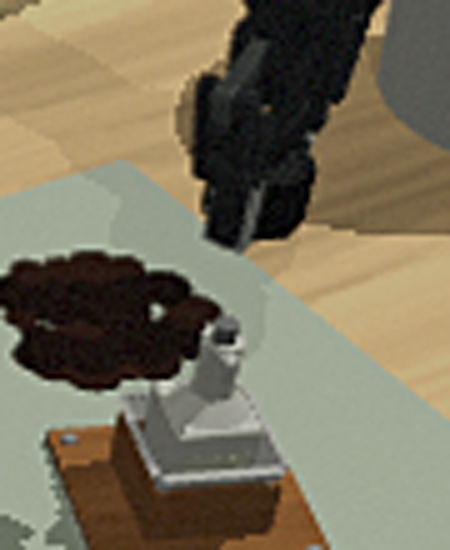

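View pics/s11.png

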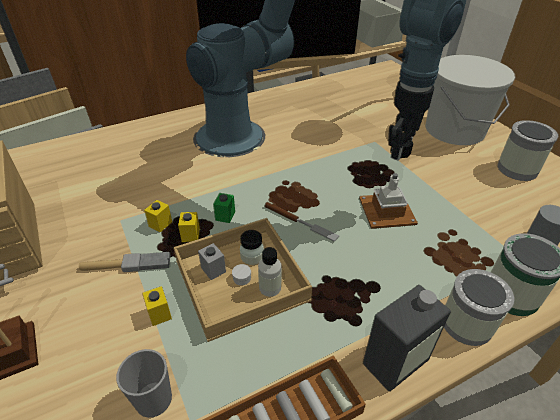

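View pics/t11.png

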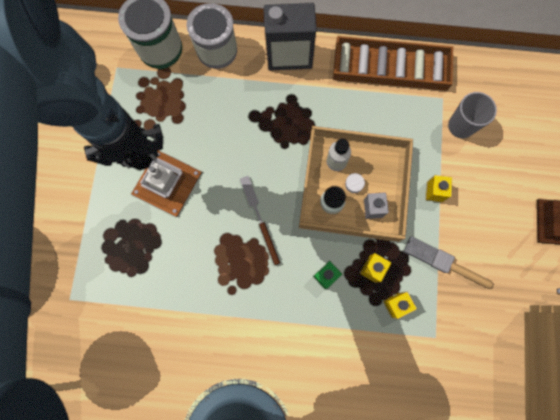

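The scene shows the cap in the gripper well above the bare neck (crop ~(225,330)), the bottle seated in the holder, and the jar, round bottle and tin all standing.

```bash
python3 -c "
from cell import workorder
print(workorder.job_done())"
```

```text
the job is handed in; nothing more can be done
None
```

The job is handed in at about 13 s of robot time. The square bottle is open in the holder and its cap is held in the gripper, about 94 mm above where it sat. No verdict is reported.

- **Moving the bottle:** I lifted it out of the crate by its cap and lowered it into the holder. On the way it swung a few degrees in the grip (about 4–5°). I straightened it while lowering, then released it so it settled flat before regripping.
- **Opening the cap:** I pressed it about 7 mm down, with the force reading 11.5 N before turning and 16.6–18.2 N during the turn. I turned it a quarter turn anticlockwise and lifted it off.

**Last checks:**
- **Arm and grip:** the arm was still and vertical within 0.1°. The finger gap was 42.7 mm and the outside force about zero.
- **Bottle:** the pictures show it seated upright at the same depth as before opening. I judged this by eye and did not measure its final depth or tilt.
- **Other containers:** the jar, round bottle and tin are all standing in the crate.

**Disagreement:** the cameras differed by 3–4 mm on where the holder and cap were. I worked to the arm's own readings near the top camera's value for the holder, and contact with the socket floor came at the predicted height.

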